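Pause the tube incubator and hold its sprung lid open for inspection

TASK

Pause the tube incubator: with its lid still shut, turn the black dial until its white pointer lines up with the orange marker on the ring around it. Then raise the lid and hold it 50 degrees open so that the tubes can be inspected; it springs shut when let go, so finish while your gripper is still holding it there, steady, with the dial still on the marker. Leave everything else on the bench where it stands.

Things in the scene. Friction and masses are not known exactly. Their poses are not given: they have to be found in the camera images.
- incubator: White benchtop tube incubator fixed to the bench, 190 (x) x 360 (y) x 100 mm tall; origin at the centre of its underside, its front faces its -x (towards the robot). The lidded tube bay fills its +y part (y from -45 to +175 mm); the flat control panel with the dial is at its -y end, top face 100 mm up. Place and yaw differ from start to start.
- lid (a joint): Opening angle of the lid in rad: 0 shut (level), growing as its front edge rises, stop at 1.4. Hinge line along the incubator's y at the far (+x) top edge of the bay. Gravity and a spring close it from every angle: about 4 to 5 N at the handle, square to the lever arm, holds it at 50 degrees (0.873 rad).
- lid_hinge (a point): Point on the hinge line, at the middle of the lid's width: incubator frame (95, 65, 100) mm. Its axes turn with the lid: x points from the front edge to the hinge in the lid's plane, y along the hinge line, z out of the lid's top.
- lid_handle (a point): Centre of the lid's blue handle: a round bar 12 mm thick along the lid's y, on two posts 12 mm thick with 98 mm clear between them. In the lid's frame it is 155 mm in front (-x) of the hinge line and 60 mm above it (z); the bar's axis is 44 mm above the lid's top face. The lid is a grey plate 190 x 220 x 14 mm, about 0.35 kg. With the lid shut the bar's axis is 160 mm above the bench.
- dial (a joint): Angle of the dial in rad, growing clockwise seen from above, stops at -0.2 and 2.4; at 0 the pointer points along the incubator's +x. It stays where it is left (friction about 0.04 N m). At every start it must be turned clockwise, by 0.6 to 1.5 rad.
- dial_grip (a point): Point on the dial's upright axis, in the grip bar, 28 mm above the panel (incubator frame (-20, -120, 128) mm). The black grip bar is 44 mm long along the pointer direction, 14 mm thick, and its top is 42 mm above the panel; it stands on a skirt 48 mm across and 9 mm high. The point's x axis is the pointer direction, z up.
- dial_pointer (a point): Tip of the dial's white pointer, 33 mm from the dial's axis, 5 mm above the panel; it turns with the dial. A white line on the top of the grip bar, on the pointer side of the axis only, runs the same way.
- index_ring: Flat dark metal ring (34 to 44 mm radius, 2 mm high) fixed round the dial on the panel, origin on the dial's axis at the panel's face (the panel's top, 100 mm above the bench); its x axis points from the axis to its orange marker. The marker's direction differs from start to start.
- index_mark (a point): Inner end of the orange marker (a tab 15 x 7 x 4 mm) on the ring, 33 mm from the dial's axis; the pointer tip meets it when the dial is set.
- rack_orange: Bystander: white wire rack 102 x 150 x 98 mm full of orange-capped tubes; stands loose, origin at the centre of its underside. Not to be moved.
- rack_blue: Bystander: white wire rack 102 x 102 x 98 mm full of blue-capped tubes; stands loose, origin at the centre of its underside. Not to be moved.
- tray: Bystander: empty yellow tray 120 x 160 x 50 mm; stands loose, origin at the centre of its underside. Not to be moved.
- bottle: Bystander: amber bottle, 64 mm across, 150 mm tall; stands loose, origin at the centre of its underside. Not to be moved.
- jar: Bystander: white jar with blue cap, 68 mm across, 80 mm tall; stands loose, origin at the centre of its underside. Not to be moved.
- tip_box: Bystander: blue pipette-tip box with clear top, 87 x 122 x 71 mm; stands loose, origin at the centre of its underside. Not to be moved.

How it is judged:
By the outcome, as a careful person would: the job done as asked, in the order asked, and still so for the second after the job is handed in, while the arm keeps its last pose, push and grip.
It also fails if it takes over 51 s, if anything falls off the work surface, if the arm or the gripper's body presses on something with over 40 N, if the wrist force passes 120 N, or if a joint passes its speed limit or range.

ROBOT

A 6-joint arm with a two-finger parallel gripper is mounted at the origin on the work surface. World frame = base frame: x ahead of the robot, y to its left, z up, the work surface at z = 0. Lengths are in m, angles in degrees, forces in N, time in s.
With the tool pointing down it reaches from about 0.35 to 0.875 m from the base axis. Payload 4.2 kg.
Tool frame: the origin (TCP) lies on the front face of the gripper's body, between the roots of the fingers; the fingertips stand finger_overhang ahead of it and the grasp point (between the pads) lies 51 mm ahead of it (finger_overhang is the distance from the TCP to the fingertips, in m); z points along the fingers, y is the line along which they close (so a half turn about z gives the same grasp; the last joint's range is limited). The gripper opens to 87 mm and grips with 3 to 60 N. Pads are 19 mm wide; open, the fingers measure 117 mm over their backs; the gripper's body (75 mm by 190 mm) begins 51 mm behind the grasp point.
Start: joints at [90.905, 22.042, 0.453, 0, -68.411, -14.817], TCP at [0.15, 0.607, 0.292] pointing down, gripper open.
Joint ranges: [-179.83, 179.83], [-69.29, 118.12], [-61.27, 80.66], [-181.25, 117.63], [-171.15, -9.14], [-177.46, 177.46]. Speed limits (degrees/s): [159.86, 159.86, 180, 180, 180, 180].

INTERFACE

Orientations are given as a 3x3 rotation matrix whose columns are the frame's x, y, z axes.
In Python, from station import sense, capture, camera_model, finish_job, finger_overhang gives the robot as it stands. The module is installed in compiled form; this text tells all that it offers.
- The arm moves only by the tool jog_arm, never from a script. Its argument "rows" is a list that holds one entry, the list of rows, each a list of 4 numbers: the shift along the tool's x, y, z in m, then the turn about the tool's z in rad. A call has 1 to 20 rows; each row shifts and turns the commanded pose from where the row before left it, along the tool's axes as they then stand; what a row does not reach is not made up. A row lasts 1/8 s, in which the tool goes at most 62.5 mm and 10.7 degrees, less where a joint would pass 70% of its speed; a pose out of reach is approached as far as the arm can. A call is refused whole if a number of a shift passes 0.0625 or a number of a turn 0.188, either way. A call with a gripper value outside its range is refused whole. "claw" is the opening, from 0 (shut) to 1 (fully open), set as the call begins (left out, the last holds). The fingers move at their own pace and stop on an object; the grip force is fixed at half the most. Time passes only in rows, so rows that do not move let the fingers close. It gives the time, the measured TCP pose, the force, the opening and the grip force at its end, in the units of the state.
- sense(): the state, without advancing time (a new reading comes with each control period).
- capture(name): name is "scene" or "top" or "wrist"; returns the picture (420x560x3 uint8, red, green, blue); there is no depth.
- camera_model(name): a dict with "fovy" (degrees; the focal length in pixels is half the picture's height over the tangent of half this angle, whatever the lens; pixels are square), "cx", "cy" (the principal point, pixels), "eye" and "rotation" of the camera in the world. Camera axes: x right, y down, z forward; pixel columns grow to the right and rows downward; lengths in m; the calibration is good to about 2 mm. A picture is of the moment at which its call begins: read the wrist's pose just before it. camera_model takes no time and is no camera call; for the wrist camera it gives the pose at the moment of the call.
- finish_job(): hands the job in; it is judged then, once.
The state is a dict: "time_s": time; "joints": joint angles; "joint_velocities": joint speeds; "effort": joint torques, N m; "tcp_pos": TCP position; "ee_rot": TCP orientation; "wrist_force": force on the tool from outside, world axes, zero at the start; "moment": the same for the moment, N m; "gripper_width": opening from 0.0 (shut) to 1.0 (fully open); "gripper_force": force on a finger pad.
Only numpy, scipy, OpenCV 4.12 (cv2) and the standard library are available. Lean on these libraries where they do the work, as an engineer would, in place of code of your own. Each camera call takes 0.05 s, during which the arm holds its last target. There are 200 camera calls.

## Working session

There is one attempt and no reset: what is moved stays moved. The work goes in short steps, Python scripts to look and compute and a tool call to move; the robot and the scene stay as the last step left them, time stands still between calls to the robot, and variables do not carry over. Pictures are saved under pics/ and viewed, at most 10 in all, crops included, and the job is handed in when it is done.

Besides the shell and the picture viewer there is one more tool, called after ">>>" in YAML: its name, and indented under it one key for each argument. jog_arm: Moves the arm, as the interface text tells. Its arguments: {"type":"object","properties":{"rows":{"type":"array"},"claw":{"type":"number"}},"required":["rows"]}

```bash
mkdir -p pics; python3 - <<'E'
from station import *
import cv2,numpy as np
s=sense();print(s['time_s'],s['tcp_pos'],np.round(s['ee_rot'],3),finger_overhang,s['gripper_width'])
for n in("scene","top"):
    m=camera_model(n);print(n,m)
    cv2.imwrite(f"pics/{n}0.png",capture(n)[:,:,::-1])
E
```

```text
0.0 [0.15011462 0.60622629 0.29115285] [[ 0.971 -0.241 -0.   ]
 [-0.241 -0.971 -0.002]
 [ 0.     0.002 -1.   ]] 0.0697 1.0001958626719094
scene {'fovy': 48.823203343886476, 'cx': 287.46910730152183, 'cy': 212.80202420751027, 'eye': array([ 1.36943329, -0.16795157,  1.04331789]), 'rotation': array([[ 0.16852228,  0.70260182, -0.69133995],
       [ 0.98547145, -0.1050631 ,  0.13344574],
       [ 0.0211249 , -0.70378437, -0.7100995 ]])}
top {'fovy': 44.72524545524888, 'cx': 278.3037338314057, 'cy': 206.3112487505352, 'eye': array([ 0.4022557 , -0.00915062,  1.39442727]), 'rotation': array([[-0.01221348, -0.9961332 ,  0.08700271],
       [-0.99986601,  0.01311481,  0.00979574],
       [-0.01089889, -0.08687142, -0.99615991]])}
```

View pics/scene0.png

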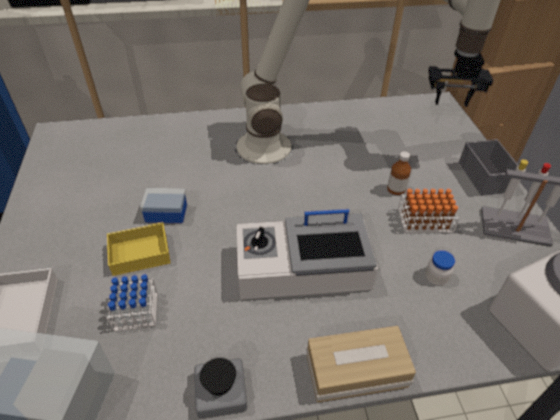

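View pics/top0.png

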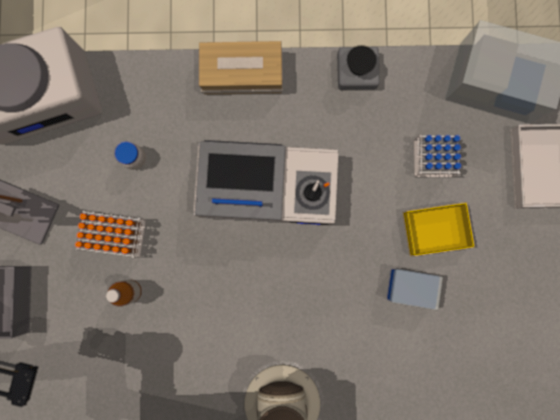

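The scene picture shows the incubator in the middle, with the blue handle at about (327,215) and the dial at (260,242). In the top picture the handle runs from (212,202) to (262,204), the dial is at (313,191) and the orange marker is at about (325,184). The arm is out at the left, clear of everything.

```bash
cat > h.py <<'E'
from station import *
import cv2,numpy as np
def ray(m,u,v):
    f=210/np.tan(np.radians(m['fovy']/2))
    return m['rotation']@np.array([(u-m['cx'])/f,(v-m['cy'])/f,1])
def onplane(m,uv,z):
    d=ray(m,*uv);return m['eye']+d*(z-m['eye'][2])/d[2]
def proj(m,p):
    f=210/np.tan(np.radians(m['fovy']/2));c=m['rotation'].T@(np.asarray(p)-m['eye'])
    return np.array([m['cx']+f*c[0]/c[2],m['cy']+f*c[1]/c[2]])
def mask(img,lo,hi,box=None):
    hsv=cv2.cvtColor(img,cv2.COLOR_RGB2HSV);k=cv2.inRange(hsv,lo,hi)
    if box:
        b=np.zeros_like(k);x0,y0,x1,y1=box;b[y0:y1,x0:x1]=1;k=k*b
    return k
def pts(k): return np.argwhere(k>0)[:,::-1].astype(float)
E
python3 - <<'E'
from h import *
np.set_printoptions(precision=4,suppress=True)
m=camera_model("top");im=cv2.imread("pics/top0.png")[:,:,::-1].copy()
p=pts(mask(im,(105,130,60),(125,255,255),(195,190,285,220)))
r=cv2.minAreaRect(p.astype(np.float32));print("handle",len(p),r)
b=cv2.boxPoints(r)
print([onplane(m,q,.16) for q in b], onplane(m,r[0],.16))
o=pts(mask(im,(3,140,100),(18,255,255),(290,165,340,215)));print("orange",len(o),o.mean(0),onplane(m,o.mean(0),.104))
# panel white
w=mask(im,(0,0,170),(180,50,255),(285,140,345,225));q=pts(w)
r2=cv2.minAreaRect(q.astype(np.float32));print(r2,[onplane(m,x,.1) for x in cv2.boxPoints(r2)])
ms=camera_model("scene");si=cv2.imread("pics/scene0.png")[:,:,::-1].copy()
p=pts(mask(si,(105,130,60),(125,255,255),(295,200,360,235)));print("scene handle",len(p),p.min(0),p.max(0))
o=pts(mask(si,(3,140,100),(18,255,255),(235,225,285,260)));print(len(o),o.mean(0) if len(o) else 0, onplane(ms,o.mean(0),.104))
cv2.imwrite("pics/c1.png",cv2.resize(im[130:230,190:345,::-1],None,fx=5,fy=5,interpolation=cv2.INTER_CUBIC))
E
```

```text
handle 198 ((236.53395080566406, 201.787353515625), (49.182369232177734, 4.375993728637695), 2.726311206817627)
[array([0.5208, 0.1645, 0.16  ]), array([0.5314, 0.164 , 0.16  ]), array([0.5241, 0.0444, 0.16  ]), array([0.5135, 0.045 , 0.16  ])] [0.5224 0.1044 0.16  ]
orange 17 [325.9412 184.4118] [ 0.5693 -0.1184  0.104 ]
((310.78729248046875, 184.54144287109375), (50.40392303466797, 72.6888656616211), 3.012787342071533) [array([ 0.4815, -0.0097,  0.1   ]), array([ 0.6683, -0.022 ,  0.1   ]), array([ 0.6595, -0.1511,  0.1   ]), array([ 0.4731, -0.1373,  0.1   ])]
scene handle 162 [305. 210.] [348. 224.]
12 [246.9167 247.9167] [ 0.5683 -0.12    0.104 ]
```

View pics/c1.png

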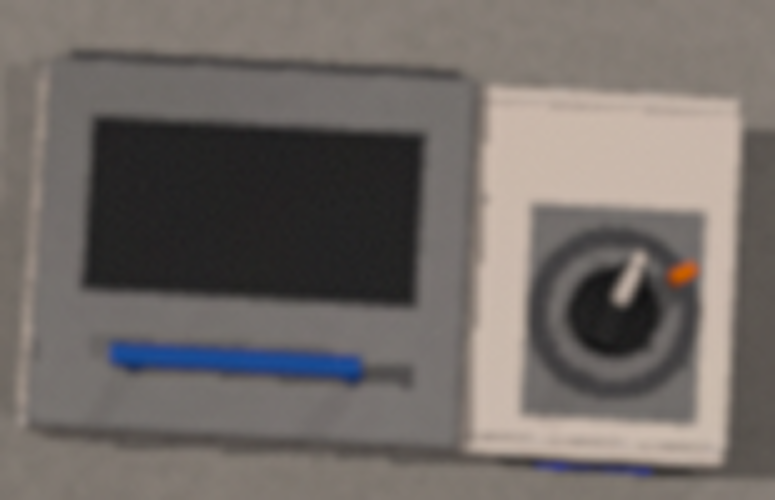

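>>> jog_arm:
  rows:
    - [[0.01,0.01,-0.002,0],[0.02,0.02,-0.002,0],[0.03,0.031,-0.002,0],[0.03,0.031,-0.002,0],[0.03,0.031,-0.002,0],[0.03,0.031,-0.002,0],[0.03,0.031,-0.002,0],[0.03,0.031,0,0],[0.03,0.031,0,0],[0.03,0.031,0,0],[0.03,0.031,0,0],[0.03,0.031,0,0],[0.03,0.031,0,0],[0.03,0.031,0,0],[0.03,0.031,0,0],[0.03,0.031,0,0],[0.03,0.031,0,0],[0.03,0.031,0,0],[0.03,0.031,0,0],[0.015,0.016,0,0]]
  claw: 0.7

```text
time_s: 2.6
tcp_pos: [0.5511, -0.0853, 0.306]
ee_rot: [[0.97, -0.243, -0.001], [-0.243, -0.97, -0.0], [-0.001, 0.0, -1.0]]
wrist_force: [-0.6, 0.6, -0.1]
gripper_width: 0.699
gripper_force: 0.0
```

```bash
python3 - <<'E'
from h import *
np.set_printoptions(precision=4,suppress=True)
s=sense();m=camera_model("wrist");im=capture("wrist")
np.savez("w1.npz",im=im,**m);print(s['time_s'],s['tcp_pos'],s['ee_rot'],s['joints'],s['gripper_width']);print(m)
print(proj(m,[.5504,-.0828,.142]))
cv2.imwrite("pics/w1.png",im[:,:,::-1])
E
```

```text
2.6 [ 0.5511 -0.0853  0.306 ] [[ 0.9701 -0.2427 -0.0006]
 [-0.2427 -0.9701 -0.0002]
 [-0.0006  0.0003 -1.    ]] [  7.8521  14.9438  -7.8848   0.0054 -67.2094  68.1003] 0.6989402036151715
{'fovy': 63.33519302845251, 'cx': 278.5641928874232, 'cy': 211.55423046394864, 'eye': array([ 0.6288, -0.1049,  0.399 ]), 'rotation': array([[-0.2425, -0.9287, -0.2806],
       [-0.9701,  0.2319,  0.0709],
       [-0.0007,  0.2894, -0.9572]])}
[275.7025 216.024 ]
```

View pics/w1.png

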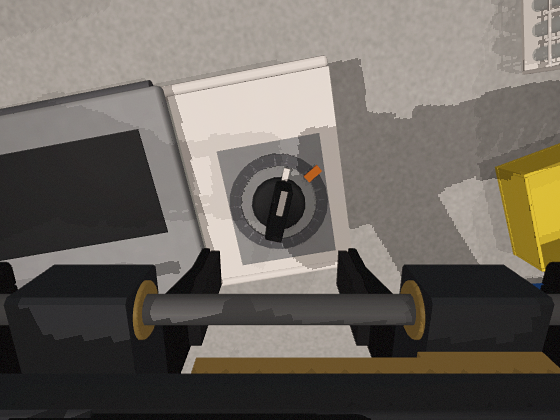

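The wrist picture shows the dial close up: the grip bar runs from (272,240) to (287,182), with the white pointer at (286,174). The orange marker is at (312,173), and the ring is centred near (279,201).

```bash
cat > dial.py <<'E'
from h import *
np.set_printoptions(precision=4,suppress=True)
def circ(P):
    A=np.c_[2*P[:,:2],np.ones(len(P))];s=np.linalg.lstsq(A,(P[:,:2]**2).sum(1),rcond=None)[0]
    return s[:2],np.sqrt(s[2]+s[:2]@s[:2])
def measure(m,im,c0,ring=True):
    u=proj(m,[*c0,.102]).astype(int);B=70
    box=(max(u[0]-B,0),max(u[1]-B,0),u[0]+B,u[1]+B)
    c=np.array(c0)
    o=pts(mask(im,(3,150,120),(18,255,255),box))
    O=np.array([onplane(m,q,.104) for q in o])
    if ring:
        hsv=cv2.cvtColor(im,cv2.COLOR_RGB2HSV)
        k=pts(cv2.inRange(hsv,(0,0,0),(180,255,255))*0+mask(im,(0,0,0),(180,90,95),box))
        P=np.array([onplane(m,q,.102) for q in k])
        # outermost dark pixels by direction, within ring radius
        for _ in range(4):
            d=P[:,:2]-c;r=np.hypot(*d.T);a=np.degrees(np.arctan2(*d.T[::-1]))//6
            E=[P[(a==i)&(r<.047)][np.argmax(r[(a==i)&(r<.047)])] for i in set(a) if ((a==i)&(r<.047)).any()]
            E=np.array(E);re=np.hypot(*(E[:,:2]-c).T);E=E[(re>.040)]
            c,R=circ(E)
        print("ring",c,R,len(E))
    w=mask(im,(0,0,165),(180,70,255),box)
    n,l,st,ce=cv2.connectedComponentsWithStats(w)
    out=[]
    for i in range(1,n):
        if st[i,4]<12: continue
        for z in(.142,.105):
            q=np.array([onplane(m,p,z)[:2] for p in pts((l==i).astype(np.uint8))]);g=q.mean(0)
            if np.hypot(*(g-c))<.036:
                ev,V=np.linalg.eigh(np.cov(q.T));v=V[:,1];v*=np.sign(v@(g-c))
                dd=g-c;print("white",i,st[i],z,g,"len",np.sqrt(12*ev[1]),"axis cw",-np.degrees(np.arctan2(v[1],v[0])),"radial cw",-np.degrees(np.arctan2(dd[1],dd[0])),np.hypot(*dd))
    d=O[:,:2].mean(0)-c;print("mark",len(o),O.mean(0),np.hypot(*d),"cw",-np.degrees(np.arctan2(d[1],d[0])))
E
python3 - <<'E'
from dial import *
z=np.load("w1.npz");m={k:z[k] for k in("fovy","cx","cy","eye","rotation")};measure(m,z["im"],(.5504,-.0828))
E
```

```text
ring [ 0.5498 -0.0851] 0.0443980592973673 59
white 1 [ 206  132  140  140 7001] 0.142 [ 0.5596 -0.0793] len 0.13904802107611844 axis cw -45.9949252189063 radial cw -30.4087817108997 0.011382127480435907
white 1 [ 206  132  140  140 7001] 0.105 [ 0.5496 -0.0756] len 0.15906377230084628 axis cw -45.994925218906246 radial cw -90.86971876758257 0.009449972802456888
white 2 [282 168   8  13  68] 0.142 [ 0.5814 -0.0982] len 0.009063901851331343 axis cw 27.04380657187969 radial cw 22.50961554352019 0.03418955610767763
white 2 [282 168   8  13  68] 0.105 [ 0.5745 -0.0972] len 0.01036863674203706 axis cw 27.043806571879834 radial cw 26.073516514326503 0.02756371271148952
mark 147 [ 0.569  -0.1203  0.104 ] 0.04014588069139568 cw 61.404985710488326
```

>>> jog_arm:
  rows:
    - [[-0.001,0,0,0.105],[0,0,0,0.105],[0,0,0.02,0],[0,0,0.03,0],[0,0,0.03,0],[0,0,0.02,0],[0,0,0.013,0],[0,0,0.01,0],[0,0,0,0]]

```text
time_s: 3.78
tcp_pos: [0.5499, -0.0828, 0.1829]
ee_rot: [[0.899, -0.438, -0.001], [-0.438, -0.899, -0.0], [-0.001, 0.0, -1.0]]
wrist_force: [-0.8, -0.3, -0.9]
gripper_width: 0.699
gripper_force: 0.0
```

>>> jog_arm:
  rows:
    - [[0,0,0,0],[0,0,0,0],[0,0,0,0],[0,0,0,0],[0,0,0,0],[0,0,0,0]]
  claw: 0.05

```text
time_s: 4.53
tcp_pos: [0.5495, -0.0843, 0.1833]
ee_rot: [[0.899, -0.437, -0.003], [-0.437, -0.899, -0.003], [-0.001, 0.004, -1.0]]
wrist_force: [-0.5, -6.7, 1.0]
gripper_width: 0.161
gripper_force: 30.0
```

```bash
python3 - <<'E'
from h import *
s=sense();m=camera_model("wrist");im=capture("wrist")
print(s['time_s'],s['tcp_pos'],s['ee_rot'],s['wrist_force'],s['moment'],s['gripper_width'],s['gripper_force'],s['joints'])
cv2.imwrite("pics/w2.png",im[:,:,::-1])
E
```

```text
4.525 [ 0.54949122 -0.08429897  0.1833258 ] [[ 0.89935917 -0.43720294 -0.00258238]
 [-0.43720924 -0.89935528 -0.00285516]
 [-0.00107419  0.00369685 -0.99999259]] [-0.48001643 -6.66366316  0.97721638] [-1.96029661e+00  2.51227523e-01  2.65223399e-04] 0.1607161634411538 29.999816855415702 [  8.04627768  21.39102477 -17.8620639    0.18199283 -50.91645418
  55.91291803]
```

View pics/w2.png

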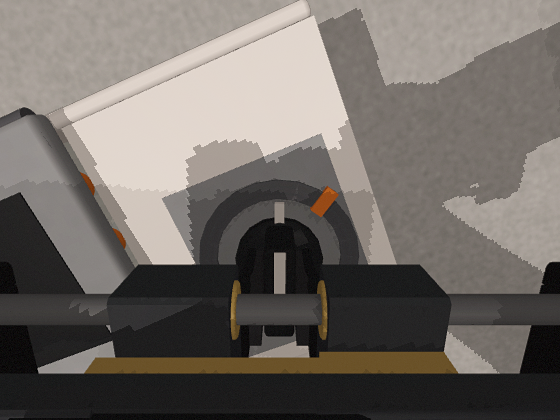

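The dial bar is held: the opening is 14 mm and the pointer at (280,212) is in line with the tool, with the marker at (325,202). I'll relieve the side force and turn.

>>> jog_arm:
  rows:
    - [[0.001,0.0015,0,0],[0,0,0,0.09],[0,0,0,0.1],[0,0,0,0.1],[0,0,0,0.1],[0,0,0,0.1],[0,0,0,0.09],[0,0,0,0.04],[0,0,0,0],[0,0,0,0]]

```text
time_s: 5.82
tcp_pos: [0.5496, -0.0846, 0.1833]
ee_rot: [[0.478, -0.878, -0.002], [-0.878, -0.478, -0.0], [-0.001, 0.002, -1.0]]
wrist_force: [-5.3, -0.6, 4.8]
gripper_width: 0.159
gripper_force: 30.0
```

```bash
python3 - <<'E'
from dial import *
s=sense();m=camera_model("wrist");im=capture("wrist");np.savez("w3.npz",im=im,**m)
x=s['ee_rot'];print(s['time_s'],s['tcp_pos'],"tool cw",-np.degrees(np.arctan2(x[1,0],x[0,0])),s['wrist_force'],s['moment'],s['gripper_width'])
measure(m,im,s['tcp_pos'][:2],False)
cv2.imwrite("pics/w3.png",im[:,:,::-1])
E
```

```text
5.825 [ 0.5496 -0.0846  0.1833] tool cw 61.45086930728007 [-5.3249 -0.5988  4.7654] [ 0.0178  1.4837 -0.0175] 0.15931800729351217
white 2 [275 204   9  19 170] 0.105 [ 0.5627 -0.1086] len 0.010432129826195603 axis cw 61.403926595676545 radial cw 61.44528123787295 0.027309516650231746
mark 202 [ 0.5669 -0.1159  0.104 ] 0.03571981342393024 cw 61.068069503134225
```

View pics/w3.png

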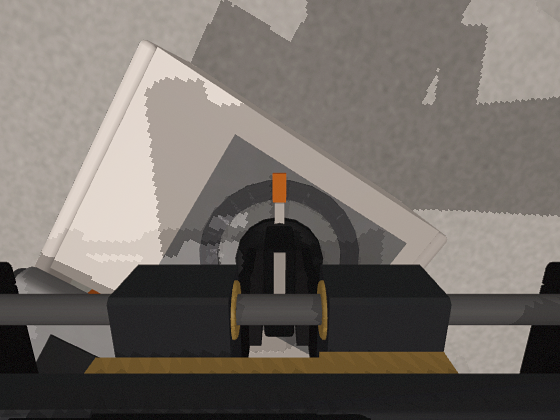

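The pointer at (279,212) lines up with the orange marker at (279,187), to within about 0.4°. I'll release and rise.

>>> jog_arm:
  rows:
    - [[0,0,0,0],[0,0,0,0],[0,0,0,0],[0,0,-0.005,0],[0,0,-0.015,0],[0,0,-0.03,0],[0,0,-0.03,0],[0,0,-0.03,0.094],[0,0,0,0.094],[0,0,0,0.094],[0,0,0,0.094],[0,0,0,0.094],[0,0,0,0.094],[0,0,0,0]]
  claw: 0.5

```text
time_s: 7.62
tcp_pos: [0.5506, -0.0845, 0.2944]
ee_rot: [[-0.065, -0.998, 0.002], [-0.998, 0.065, 0.0], [-0.0, -0.002, -1.0]]
wrist_force: [-0.3, -0.1, 0.3]
gripper_width: 0.5
gripper_force: 0.0
```

>>> jog_arm:
  rows:
    - [[-0.02,0.004,0,0],[-0.03,0.007,0,0],[-0.03,0.007,0,0],[-0.03,0.007,0,0],[-0.03,0.007,0,0],[-0.026,0.005,0,0],[-0.02,0.003,0,0],[0,0,0,0]]

```text
time_s: 8.62
tcp_pos: [0.5229, 0.1048, 0.2935]
ee_rot: [[-0.063, -0.998, 0.0], [-0.998, 0.063, 0.0], [-0.0, -0.0, -1.0]]
wrist_force: [-0.2, -0.4, 0.4]
gripper_width: 0.5
gripper_force: 0.0
```

```bash
python3 - <<'E'
from dial import *
s=sense();m=camera_model("wrist");im=capture("wrist");np.savez("w4.npz",im=im,**m)
x=s['ee_rot'];print(s['time_s'],s['tcp_pos'],"tool cw",-np.degrees(np.arctan2(x[1,0],x[0,0])),s['wrist_force'],s['gripper_width'],s['joints'])
k=mask(im,(105,130,50),(125,255,255));n,l,st,ce=cv2.connectedComponentsWithStats(k);print(st[1:][st[1:,4]>60])
measure(m,im,(.5497,-.0848),False)
cv2.imwrite("pics/w4.png",im[:,:,::-1])
E
```

```text
8.625 [0.5229 0.1048 0.2935] tool cw 93.63655764345862 [-0.192  -0.3965  0.3881] 0.5004264047516601 [ 28.7677  13.0397 -12.3162   0.0034 -64.615  -32.4057]
[[ 272  132   18  162 2670]]Traceback (most recent call last):
  File "<stdin>", line 5, in <module>
  File "dial.py", line 33, in measure
    d=O[:,:2].mean(0)-c;print("mark",len(o),O.mean(0),np.hypot(*d),"cw",-np.degrees(np.arctan2(d[1],d[0])))
      ~^^^^^^
IndexError: too many indices for array: array is 1-dimensional, but 2 were indexed
```

>>> jog_arm:
  rows:
    - [[0.02,0,0,0],[0.03,0,0,0],[0.03,0,0,0],[0.02,0,0,0],[0.02,0,0,0],[0,0,0,0],[0,0,0,0]]

```text
time_s: 9.55
tcp_pos: [0.5149, -0.0163, 0.2933]
ee_rot: [[-0.067, -0.998, 0.0], [-0.998, 0.067, 0.0], [-0.0, -0.0, -1.0]]
wrist_force: [0.3, -0.4, 0.6]
gripper_width: 0.501
gripper_force: 0.0
```

```bash
python3 - <<'E'
from dial import *
z=np.load("w4.npz");m={k:z[k] for k in("fovy","cx","cy","eye","rotation")};k=pts(mask(z["im"],(105,130,50),(125,255,255)))
r=cv2.fitLine(k.astype(np.float32),cv2.DIST_L2,0,.01,.01).ravel();r0=cv2.minAreaRect(k.astype(np.float32));print(r0)
P=np.array([onplane(m,p,.16) for p in k]);print("handle",P.mean(0)[:2],P.min(0),P.max(0))
v=onplane(m,r[2:]+80*r[:2],.16)-onplane(m,r[2:]-80*r[:2],.16);print("dir",np.degrees(np.arctan2(v[1],v[0])))
s=sense();m=camera_model("wrist");im=capture("wrist");cv2.imwrite("pics/w5.png",im[:,:,::-1]);print(s['time_s'],s['tcp_pos'])
print(proj(m,(.5497,-.0848,.102)));measure(m,im,(.5497,-.0848),False)
E
```

```text
((289.1164245605469, 145.9506072998047), (36.97786331176758, 295.9879150390625), 8.102248191833496)
handle [0.522 0.095] [ 0.4858 -0.0327  0.16  ] [0.5318 0.1577 0.16  ]
dir -94.1786723886551
9.55 [ 0.5149 -0.0163  0.2933]
[230.9488 126.1117]
white 2 [204  88  10  11  53] 0.142 [ 0.5573 -0.109 ] len 0.005981643318611614 axis cw 57.707877911723045 radial cw 72.61695292949321 0.025344336016871177
white 2 [204  88  10  11  53] 0.105 [ 0.5644 -0.111 ] len 0.006887297598781372 axis cw 57.70787791172301 radial cw 60.67130558076787 0.03001405344043227
white 4 [203 101  22  29 198] 0.142 [ 0.5554 -0.0946] len 0.01976877677806642 axis cw 61.75822155933142 radial cw 59.75757676961952 0.011326289935299457
white 4 [203 101  22  29 198] 0.105 [ 0.5623 -0.0944] len 0.022761880236286672 axis cw 61.75822155933142 radial cw 37.365560082503556 0.01579244109847803
mark 192 [ 0.5694 -0.1206  0.104 ] 0.04085903696111025 cw 61.11331939273548
```

View pics/w5.png

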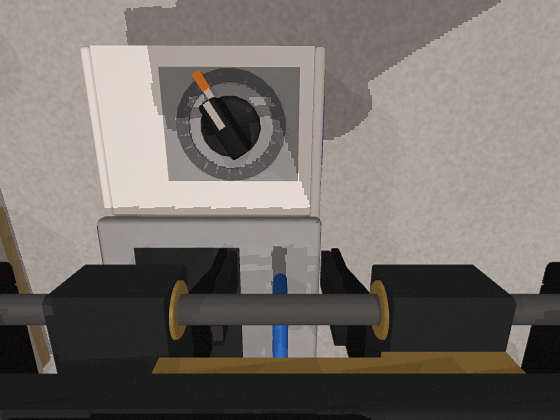

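The dial is still on the marker: white line at (215,115), marker at (202,82), both at about 61° to within 1°. The handle bar at column 280 lies in the tool's mid-plane. Going back to grasp it.

>>> jog_arm:
  rows:
    - [[-0.02,0,0,0],[-0.03,0,0,0],[-0.03,0,0,0],[-0.02,0,0,0],[-0.02,0.001,0,0],[0,0,0.01,0],[0,0,0.02,0],[0,0,0.02,0],[0,0,0.02,0],[0,0,0.012,0],[0,0,0,0],[0,0,0,0]]

```text
time_s: 11.1
tcp_pos: [0.5223, 0.1038, 0.2119]
ee_rot: [[-0.066, -0.998, 0.001], [-0.998, 0.066, 0.0], [-0.0, -0.001, -1.0]]
wrist_force: [-0.5, 0.1, 0.4]
gripper_width: 0.498
gripper_force: 0.0
```

>>> jog_arm:
  rows:
    - [[0,0,0,0],[0,0,0,0],[0,0,0,0],[0,0,0,0],[0,0,0,0]]
  claw: 0.05

```text
time_s: 11.72
tcp_pos: [0.522, 0.1038, 0.2113]
ee_rot: [[-0.066, -0.998, 0.0], [-0.998, 0.066, 0.0], [-0.0, -0.0, -1.0]]
wrist_force: [-0.2, -0.8, -0.6]
gripper_width: 0.125
gripper_force: 30.0
```

```bash
python3 - <<'E'
from dial import *
s=sense()
for k in('time_s','tcp_pos','ee_rot','wrist_force','moment','gripper_width','gripper_force'):print(k,s[k])
# arc plan, increments of TCP per 2.5deg in tool axes (tool y=-inc x, tool z=-up)
a=np.radians(21.16+np.array([0,10,20,30,40,50]));print(np.c_[-np.diff(-np.cos(a)*166.2),-np.diff(np.sin(a)*166.2)]/4)
E
```

```text
time_s 11.725
tcp_pos [0.522  0.1038 0.2113]
ee_rot [[-0.0659 -0.9978  0.0004]
 [-0.9978  0.0659  0.0001]
 [-0.0001 -0.0004 -1.    ]]
wrist_force [-0.2405 -0.8272 -0.593 ]
moment [ 0.0072 -0.1744  0.003 ]
gripper_width 0.12457110267306731
gripper_force 30.00099778175354
[[-3.1931 -6.5008]
 [-4.2735 -5.8475]
 [-5.224  -5.0166]
 [-6.0157 -4.0333]
 [-6.6247 -2.9274]]
```

>>> jog_arm:
  rows:
    - [[0,-0.0016,-0.0032,0],[0,-0.0016,-0.0033,0],[0,-0.0032,-0.0065,0],[0,-0.0032,-0.0065,0],[0,-0.0032,-0.0065,0],[0,-0.0043,-0.0059,0],[0,-0.0043,-0.0059,0],[0,-0.0043,-0.0058,0],[0,-0.0043,-0.0058,0]]

```text
time_s: 12.85
tcp_pos: [0.5506, 0.1017, 0.261]
ee_rot: [[-0.066, -0.998, -0.003], [-0.998, 0.066, -0.0], [0.0, 0.003, -1.0]]
wrist_force: [-5.2, 3.6, -2.4]
gripper_width: 0.124
gripper_force: 30.0
```

```bash
cat > ang.py <<'E'
from dial import *
s=sense()
for k in('time_s','tcp_pos','wrist_force','moment','gripper_width','gripper_force'):print(k,s[k])
ex=np.array([np.cos(np.radians(-3.75)),np.sin(np.radians(-3.75)),0])
g=s['tcp_pos']+.051*s['ee_rot'][:,2];d=g-np.array([.522,.1038,.1603])
p=np.array([-155+1e3*d@ex,60+1e3*d[2]]);print("r",np.hypot(*p),"lid deg",np.degrees(np.arctan2(p[1],-p[0]))-21.16)
E
python3 ang.py
```

```text
time_s 12.85
tcp_pos [0.5506 0.1017 0.261 ]
wrist_force [-5.2126  3.6195 -2.3905]
moment [ 0.9491  1.6127 -0.0315]
gripper_width 0.12388856610121027
gripper_force 30.00758796930313
r 167.45308328209015 lid deg 19.77878886545174
```

>>> jog_arm:
  rows:
    - [[0,-0.0052,-0.005,0],[0,-0.0052,-0.005,0],[0,-0.0052,-0.005,0],[0,-0.0052,-0.005,0],[0,-0.006,-0.004,0],[0,-0.006,-0.004,0],[0,-0.006,-0.004,0],[0,-0.006,-0.004,0],[0,-0.0066,-0.0029,0],[0,-0.0066,-0.0029,0],[0,-0.0066,-0.0029,0],[0,-0.0033,-0.0015,0],[0,-0.0033,-0.0015,0],[0,0,0,0],[0,0,0,0],[0,0,0,0],[0,0,0,0]]

```text
time_s: 14.98
tcp_pos: [0.622, 0.0965, 0.312]
ee_rot: [[-0.065, -0.998, 0.0], [-0.998, 0.065, -0.001], [0.001, -0.001, -1.0]]
wrist_force: [-8.6, 1.9, 8.1]
gripper_width: 0.126
gripper_force: 30.0
```

```bash
python3 ang.py; python3 - <<'E'
from dial import *
m=camera_model("scene");im=capture("scene");t=capture("top");cv2.imwrite("pics/s6.png",np.hstack([cv2.resize(a[:,:,::-1],None,fx=4,fy=4,interpolation=cv2.INTER_CUBIC) for a in(im[170:320,220:320],t[130:280,250:350])]))
p=pts(mask(im,(105,130,50),(125,255,255),(270,130,390,250)))
print(len(p),p.min(0),p.max(0),p.mean(0)); print(proj(m,(.623,.097,.2573)))
E
```

```text
time_s 14.975
tcp_pos [0.622  0.0965 0.312 ]
wrist_force [-8.5638  1.877   8.1123]
moment [ 0.579   2.5913 -0.0033]
gripper_width 0.1261743828896656
gripper_force 30.003379583358765
r 169.7958327363186 lid deg 50.05205307530646
71 [310. 212.] [330. 215.] [320.2958 213.5352]
[336.9713 213.1795]
```

View pics/s6.png

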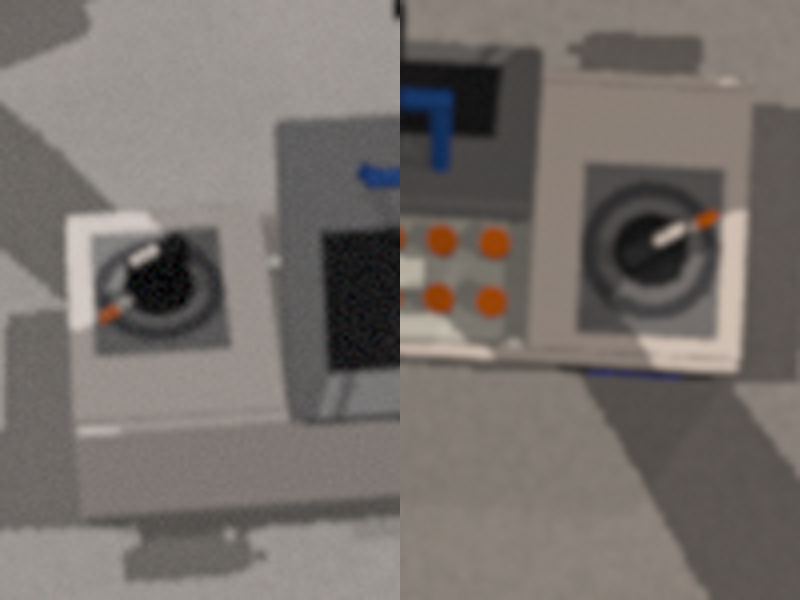

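The lid is up and the dial pointer is still on the marker in both crops. As an independent check of the angle, I'll predict where the lid's front corner and the bar should appear in the top picture: they are seen at about (284,184) and (262,154).

```bash
python3 - <<'E'
from dial import *
m=camera_model("top");t=np.radians(-3.75);R=np.array([[np.cos(t),-np.sin(t),0],[np.sin(t),np.cos(t),0],[0,0,1]])
T=np.array([.522,.1038,0])-R@[-.06,.065,0];print(proj(m,T+R@[-.02,-.12,.142]))
for a in(46,48,50,52,54):
    q=np.radians(a);ux=np.array([np.cos(q),0,-np.sin(q)]);n=np.array([np.sin(q),0,np.cos(q)])
    f=lambda x,y,z:proj(m,T+R@(np.array([.095,y,.1])+x*ux+z*n))
    print(a,"front low corner",f(-.19,-.045,.002),"bar end",f(-.155,.065-.055,.06))
s=sense();print(s['joint_velocities'],s['tcp_pos'],s['time_s'])
E
```

```text
[313.1945 190.4426]
46 front low corner [282.4018 190.5461] bar end [259.6477 159.5598]
48 front low corner [282.5092 188.1758] bar end [259.7368 157.0381]
50 front low corner [282.6212 185.7317] bar end [259.8319 154.4933]
52 front low corner [282.7375 183.2172] bar end [259.9329 151.9297]
54 front low corner [282.858 180.636] bar end [260.0395 149.3518]
[-0.0079  0.0367  0.0781  0.0237 -0.0713  0.0895] [0.622  0.0965 0.312 ] 15.075
```

```bash
python3 -c "
from station import *
print(finish_job())"
```

```text
the job is handed in; nothing more can be done
None
```

The dial is on the orange marker, within about 1° by camera, and the gripper is holding the lid steady at about 50° open (49.6–51° by arm pose and top camera); I handed the job in at about 15 s, and the result was not shown.

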